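Show which specimen goes on the stage, and log it

TASK

The bench camera is filming: show it which specimen goes where. With the fingertips, point from straight above at the brass (yellow-faced, black-mounted) specimen, about 2 cm above it without contact, and stay there for two seconds; then point in the same way for two seconds at the blue-ringed seat of the aluminium stage plate; then press the green button fully down and let it go, to log the choice. Come down to each from above so that no other specimen or seat is pointed at, pick nothing up, touch neither specimens, tray, stage plate nor remote control, and leave the red button alone.

Things in the scene. Friction and masses are not known exactly. Their poses are not given: they have to be found in the camera images.
- brass_specimen: The specimen to point at: black resin mount with a yellow brass face. A round metallographic mount, upright cylinder 40 mm across, 20 mm high, about 60 g, loose, standing on the grey tray's floor in one of its four cells (which cell varies). Origin: centre of its underside; z up; its polished face is 20 mm above the origin, about 25 mm above the bench.
- copper_specimen: Bystander: green resin mount with a reddish copper face. A round metallographic mount, upright cylinder 40 mm across, 20 mm high, about 60 g, loose, standing on the grey tray's floor in one of its four cells (which cell varies). Origin: centre of its underside; z up; its polished face is 20 mm above the origin, about 25 mm above the bench.
- steel_specimen: Bystander: black resin mount with a bright silvery steel face. A round metallographic mount, upright cylinder 40 mm across, 20 mm high, about 60 g, loose, standing on the grey tray's floor in one of its four cells (which cell varies). Origin: centre of its underside; z up; its polished face is 20 mm above the origin, about 25 mm above the bench.
- iron_specimen: Bystander: red resin mount with a dark grey iron face. A round metallographic mount, upright cylinder 40 mm across, 20 mm high, about 60 g, loose, standing on the grey tray's floor in one of its four cells (which cell varies). Origin: centre of its underside; z up; its polished face is 20 mm above the origin, about 25 mm above the bench.
- brass_specimen_face (a point): Centre of the brass specimen's polished top face; z up. Pointing at it: the tool point (TCP) on the vertical through this point, fingertips about 2 cm above it
- copper_specimen_face (a point): Centre of the copper specimen's top face (not to be pointed at)
- steel_specimen_face (a point): Centre of the steel specimen's top face (not to be pointed at)
- iron_specimen_face (a point): Centre of the iron specimen's top face (not to be pointed at)
- tray: Grey plastic tray fixed to the bench, 150 x 150 mm, walls and cross-shaped dividers 5 mm thick, 12 mm high, floor 5 mm thick, four cells with centres 35 mm either way from the middle. Origin: centre of its underside. Anywhere on the left or right side of the bench, any yaw
- stage_plate: Aluminium microscope-stage plate fixed to the bench, 110 (x) x 160 (y) x 18 mm, with three empty round seats 42 mm across and 8 mm deep in a row along its y axis, 50 mm apart. Origin: centre of its underside. The tray lies to one side (left or right) of the control box and this plate to the other; any yaw
- blue_seat (a point): The seat to point at: blue ring round it and blue floor, an end seat 50 mm along +y from the middle of the stage plate: centre of the seat's mouth, level with the plate's top face, 18 mm above the bench; z up. Pointing at it: TCP on the vertical through this point, fingertips about 2 cm above it
- middle_seat (a point): The plain middle seat of the stage plate: centre of the seat's mouth, level with the plate's top face, 18 mm above the bench; z up (not to be pointed at)
- far_seat (a point): The plain end seat, 50 mm along -y from the middle of the stage plate: centre of the seat's mouth, level with the plate's top face, 18 mm above the bench; z up (not to be pointed at)
- camera_box: White camera control box fixed to the bench, 90 (x) x 120 (y) x 32 mm, carrying two round push buttons in black housings, 60 mm apart: green at +y, red at -y of the box. Origin: centre of its underside; z up
- green_button (a joint): Green push button: travel in m, 0 = released, 0.006 = fully down (counts as fully pressed beyond 0.0045). Spring return, 5 N at full travel
- green_button_top (a point): Centre of the green button's cap top, 28 mm across, about 54 mm above the bench and 10 mm above its 44 mm wide black housing when released, which is pressed straight down; z up; moves with the cap
- red_button (a joint): Red push button, to be left alone: travel in m, 0 = released, 0.006 = fully down
- red_button_top (a point): Centre of the red button's cap top, 28 mm across, 60 mm from the green one
- remote: White hand-held remote control, 140 (x) x 50 (y) x 17 mm, 90 g, loose, lying on the bench between the robot and the control box; a bystander. Origin: centre of its underside
Mind the look-alikes: they are no part of the job. Several things have the shape of the camera_box; the one meant has the colours described above.

How it is judged (in metres and radians):
On the way, in this order (a step that is already met when the one before it is completed fails the run):
1. the tool point dwells just above the brass specimen's face (within 15 mm of its axis, TCP 22 to 65 mm above the face) for 1.5 s (horizontal distance between the grasp point and brass_specimen_face below 0.015 m and z of the grasp point in the frame of brass_specimen_face between 0.022 and 0.065 m), for 1.5 s.
2. then it dwells just above the blue-ringed seat (within 15 mm of its axis, TCP 22 to 65 mm above its mouth) for 1.5 s (horizontal distance between the grasp point and blue_seat below 0.015 m and z of the grasp point in the frame of blue_seat between 0.022 and 0.065 m), for 1.5 s.
3. then the green button is pressed beyond 4.5 mm (value of joint green_button above 0.0045 m), for 0.1 s.
At the end, for the whole second after the job is handed in: Both buttons are released (within 1 mm of fully up) and the four specimens and the remote control lie at rest within 5 mm of where they started (value of joint each of green_button, red_button below 0.001 m and distance of each of brass_specimen, copper_specimen, steel_specimen, iron_specimen, remote from where it was at the start of the episode below 0.005 m and linear speed of each of brass_specimen, copper_specimen, steel_specimen, iron_specimen, remote below 0.02 m/s); the robot touches nothing.
It fails at once if the robot touches a specimen, the tray, the stage plate or the remote control (more than 0.3 N) (contact force between any of the arm, the fingers and brass_specimen above 0.3 N or contact force between any of the arm, the fingers and copper_specimen above 0.3 N or contact force between any of the arm, the fingers and steel_specimen above 0.3 N or contact force between any of the arm, the fingers and iron_specimen above 0.3 N or contact force between any of the arm, the fingers and tray above 0.3 N or contact force between any of the arm, the fingers and stage_plate above 0.3 N or contact force between any of the arm, the fingers and remote above 0.3 N).
It fails at once if a specimen or the remote control is moved or lifted by more than 5 mm (distance of any of brass_specimen, copper_specimen, steel_specimen, iron_specimen, remote from where it was at the start of the episode above 0.005 m).
It fails at once if another specimen or seat is pointed at (TCP within 10 mm of its axis and less than 50 mm above it) ((horizontal distance between the grasp point and copper_specimen_face below 0.01 m and z of the grasp point in the frame of copper_specimen_face between -0.05 and 0.05 m) or (horizontal distance between the grasp point and steel_specimen_face below 0.01 m and z of the grasp point in the frame of steel_specimen_face between -0.05 and 0.05 m) or (horizontal distance between the grasp point and iron_specimen_face below 0.01 m and z of the grasp point in the frame of iron_specimen_face between -0.05 and 0.05 m) or (horizontal distance between the grasp point and middle_seat below 0.01 m and z of the grasp point in the frame of middle_seat between -0.05 and 0.05 m) or (horizontal distance between the grasp point and far_seat below 0.01 m and z of the grasp point in the frame of far_seat between -0.05 and 0.05 m)).
It fails at once if the red button is pressed (more than 2 mm) (value of joint red_button above 0.002 m).
It also fails if it takes over 56 s, if anything falls off the work surface, if the arm or the gripper's body presses on something with over 40 N, if the wrist force passes 120 N, or if a joint passes its speed limit or range.

ROBOT

A 6-joint arm with a two-finger parallel gripper is mounted at the origin on the work surface. World frame = base frame: x ahead of the robot, y to its left, z up, the work surface at z = 0. Lengths are in mm, angles in rad, forces in N, time in s.
With the tool pointing down it reaches from about 325 to 775 mm from the base axis. Payload 9.3 kg.
Tool frame: the origin (TCP) lies between the finger pads, 19 mm behind the fingertips; this is the grasp point; z points along the fingers, y is the line along which they close (so a half turn about z gives the same grasp; the last joint's range is limited). The gripper opens to 85 mm and grips with 20 to 120 N. Pads are 22 mm wide; open, the fingers measure 114 mm over their backs; the gripper's body (76 mm by 85 mm) begins 54 mm behind the grasp point. The pads swing forward as they close: fully open they stand 13 mm farther back than shut.
Start: joints at [-1.311, 0.259, 0.021, 1.334, 0, 1.418], TCP at [220.64, -503.8, 249.979] pointing down, gripper open.
Joint ranges: [-3.04, 3.04], [-0.91, 1.82], [-1.04, 1.36], [-1.92, 1.95], [-1.52, 1.45], [-3.14, 3.14]. Speed limits (rad/s): [2.22, 2.22, 2.79, 3.14, 3.14, 3.14].

INTERFACE

Orientations are given as a unit quaternion [w, x, y, z].
In Python, from plant import * gives the robot as it stands.
- The arm moves only by the shell command python3 -m handwheel 'ROWS' [FORCE]. ROWS is JSON, a list of rows, each a list of 7 numbers: the finger opening in cm, from 0 to 8.54, then the shift along the world's x, y, z in cm, then the turn, a rotation vector about the world's x, y, z in rad. A call has 1 to 20 rows; each row is the pose to reach, as a shift and turn from the pose commanded when the call began; what a row does not reach only later rows make up. A row lasts 1/10 s, in which the tool goes at most 50 mm and 8.59 degrees, less where a joint would pass 70% of its speed; a pose out of reach is approached as far as the arm can. A call with a gripper value outside its range is refused whole. The fingers move at their own pace and stop on an object; FORCE is the grip in N (left out, the last holds). Time passes only in rows, so rows that repeat a pose let the fingers close. It gives the time, the measured TCP pose, the force, the opening and the grip force at its end, in the units of the state.
- state(): the state, without advancing time (a new reading comes with each control period).
- capture(name): name is "scene" or "top"; returns the picture (400x640x3 uint8, blue, green, red); there is no depth.
- calibration(name): a dict with "K" (3x3 intrinsics, pixels), "rvec" (rotation vector, rad) and "tvec" (3), from world to camera coordinates, as OpenCV has them. Camera axes: x right, y down, z forward; pixel columns grow to the right and rows downward; lengths in mm; the calibration is good to about 2 mm. A picture is of the moment at which its call begins. calibration takes no time and is no camera call.
- job_done(): hands the job in; it is judged then, once.
Trained networks look in the newest picture that a camera, given by its name, has taken for a name from the list of things; names that differ only in an ending like _2 or _b are one class to them, and where a whole thing is asked for, a point or a joint stands for the part that bears it (a point fixed in the world has none). Each returns a list of dicts, best first, with "conf" (0 to 1); they miss things now and then, are a little off and sometimes report something else, mostly with a low value. They report only what shows in the picture. A call takes as long as a camera call. They do not tell look-alikes from the thing itself.
- find_in(camera, query): "point" ([column, row] in pixels, amid what is visible of it).
- outline_of(camera, query): "region" (400x640 bool, what is visible of it) and "point" ([column, row] in pixels, amid what is visible of it).
- mark_of(camera, query): "point" ([column, row] in pixels: a listed point, or the origin of a listed thing).
The state is a dict: "time_s": time; "joints": joint angles; "qd": joint speeds; "tau": joint torques, N m; "tool_pos": TCP position; "ee_rot": TCP orientation; "ft_force": force on the tool from outside, world axes, zero at the start; "ft_torque": the same for the moment, N m; "gripper_width": finger opening in mm; "gripper_force": force on a finger pad.
Only numpy, scipy, OpenCV 4.12 (cv2) and the standard library are available. Lean on these libraries where they do the work, as an engineer would, in place of code of your own. Each camera call takes 0.05 s, during which the arm holds its last target. There are 200 camera calls.

## Working session

There is one attempt and no reset: what is moved stays moved. The work goes in short steps, Python scripts to look and compute and a shell command to move; the robot and the scene stay as the last step left them, time stands still between calls to the robot, and variables do not carry over. Pictures are saved under pics/ and viewed, at most 10 in all, crops included, and the job is handed in when it is done.

```bash
mkdir -p pics
cat > h.py <<'E'
from plant import *
import numpy as np, cv2
def ray(cam,p,z):
    c=calibration(cam);K=np.array(c["K"],float);R=cv2.Rodrigues(np.array(c["rvec"],float))[0];t=np.array(c["tvec"],float).ravel()
    u=cv2.undistortPoints(np.array([[p]],float),K,None)[0,0]
    d=R.T@np.array([u[0],u[1],1]);o=-R.T@t
    return (o+d*(z-o[2])/d[2])[:2]
E
python3 - <<'E'
from h import *
for c in("scene","top"):
    cv2.imwrite(f"pics/{c}0.png",capture(c))
Z=dict(brass_specimen_face=25,copper_specimen_face=25,steel_specimen_face=25,iron_specimen_face=25,blue_seat=18,middle_seat=18,far_seat=18,green_button_top=54,red_button_top=54,remote=0)
for q,z in Z.items():
    for c in("top","scene"):
        print(q,c,[(np.round(r["point"]).tolist(),round(r["conf"],2),ray(c,r["point"],z).round().tolist()) for r in mark_of(c,q)[:4]])
print(state()["tool_pos"],state()["ee_rot"],state()["time_s"])
E
```

```text
brass_specimen_face top [([187.0, 262.0], 0.87, [488.0, 307.0]), ([212.0, 266.0], 0.56, [479.0, 250.0])]
brass_specimen_face scene []
copper_specimen_face top [([235.0, 271.0], 0.53, [467.0, 199.0])]
copper_specimen_face scene [([432.0, 202.0], 0.63, [463.0, 201.0]), ([440.0, 227.0], 0.52, [537.0, 239.0])]
steel_specimen_face top [([206.0, 285.0], 0.83, [437.0, 262.0]), ([315.0, 286.0], 0.47, [433.0, 23.0])]
steel_specimen_face scene [([460.0, 201.0], 0.67, [431.0, 261.0]), ([332.0, 208.0], 0.28, [589.0, -0.0])]
iron_specimen_face top [([217.0, 242.0], 0.55, [533.0, 241.0])]
iron_specimen_face scene [([439.0, 224.0], 0.66, [529.0, 234.0])]
blue_seat top [([463.0, 226.0], 0.91, [563.0, -316.0]), ([439.0, 226.0], 0.54, [563.0, -262.0]), ([211.0, 265.0], 0.28, [480.0, 256.0])]
blue_seat scene [([230.0, 167.0], 0.65, [560.0, -317.0]), ([429.0, 202.0], 0.51, [460.0, 196.0]), ([329.0, 208.0], 0.45, [586.0, -9.0])]
middle_seat top [([440.0, 225.0], 0.63, [566.0, -265.0])]
middle_seat scene [([243.0, 176.0], 0.75, [577.0, -263.0])]
far_seat top [([419.0, 224.0], 0.85, [569.0, -217.0])]
far_seat scene [([261.0, 182.0], 0.95, [576.0, -206.0])]
green_button_top top [([362.0, 132.0], 0.63, [779.0, -90.0]), ([237.0, 157.0], 0.41, [722.0, 196.0]), ([322.0, 200.0], 0.4, [619.0, 3.0])]
green_button_top scene [([248.0, 245.0], 0.69, [788.0, -91.0]), ([397.0, 276.0], 0.64, [728.0, 198.0]), ([333.0, 210.0], 0.4, [623.0, 17.0])]
red_button_top top [([346.0, 195.0], 0.68, [629.0, -49.0]), ([385.0, 119.0], 0.63, [810.0, -144.0])]
red_button_top scene [([222.0, 242.0], 0.72, [806.0, -142.0]), ([367.0, 262.0], 0.6, [721.0, 137.0]), ([306.0, 204.0], 0.51, [630.0, -47.0])]
remote top [([316.0, 290.0], 0.66, [423.0, 20.0])]
remote scene [([362.0, 179.0], 0.92, [429.0, 10.0])]
[ 220.66521152 -503.783737    249.95100959] [-2.03503537e-05  9.78769133e-01  2.04965812e-01 -1.44869914e-05] 1.1
```

View pics/top0.png

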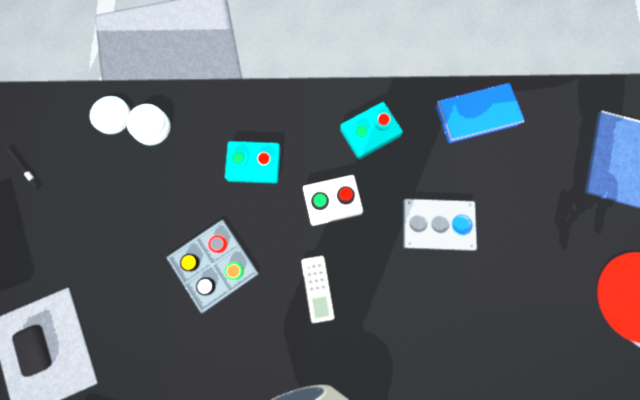

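View pics/scene0.png

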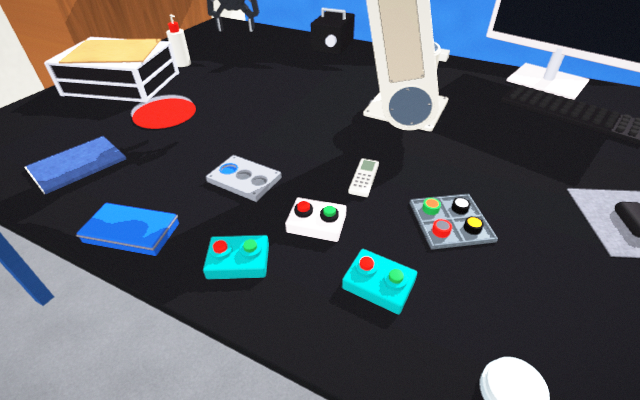

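The top view shows the brass face at (189,262), the blue seat at (462,225), and the white box with green at (320,201) and red at (346,195). The teal boxes are decoys. The scene view agrees: brass (474,225), blue seat (229,169), green (330,211). I'll refine the three targets with colour centroids.

```bash
python3 - <<'E'
from h import *
T={"brass":(25,(20,35),{"top":(189,262),"scene":(474,225)}),"blue":(14,(95,125),{"top":(462,225),"scene":(229,169)}),"green":(54,(45,85),{"top":(320,201),"scene":(330,211)}),"red":(54,None,{"top":(346,195),"scene":(304,207)})}
for n,(z,h,ps) in T.items():
  for c,(u,v) in ps.items():
    I=cv2.cvtColor(cv2.imread(f"pics/{c}0.png"),cv2.COLOR_BGR2HSV);H=I[...,0]
    m=((H>=h[0])&(H<=h[1])) if h else ((H<8)|(H>172))
    m=(m&(I[...,1]>110)&(I[...,2]>70)).astype(np.uint8)
    k=np.zeros_like(m);cv2.circle(k,(u,v),16,1,-1);m*=k
    N,L,S,C=cv2.connectedComponentsWithStats(m);i=1+np.argmax(S[1:,4])
    print(n,c,S[i].tolist(),C[i].round(1),ray(c,C[i],z).round(1))
E
python3 -m handwheel '[[0,0,5,0,0,0,0.13],[0,0,10,0,0,0,0.26],[0,2,15,0,0,0,0.39],[0,4,20,0,0,0,0.52],[0,8,25,0,0,0,0.65],[0,10,30,0,0,0,0.78],[0,14,35,0,0,0,0.91],[0,16,40,0,0,0,1.04],[0,18,45,0,0,0,1.17],[0,20,50,0,0,0,1.3],[0,22,55,0,0,0,1.3],[0,24,60,0,0,0,1.3],[0,25,65,0,0,0,1.3],[0,26,70,0,0,0,1.3],[0,26,75,0,0,0,1.3],[0,26.5,80,0,0,0,1.3],[0,26.5,80,0,0,0,1.3],[0,26.5,80,0,0,0,1.3]]'
```

```text
brass top [181, 255, 16, 15, 193] [188.2 262.1] [487.8 304. ]
brass scene [467, 217, 15, 11, 122] [474.  221.8] [487.5 302. ]
blue top [452, 215, 21, 20, 321] [461.7 224.7] [ 566. -316.]
blue scene [219, 163, 19, 11, 136] [228.3 168.5] [ 563.5 -319.9]
green top [313, 193, 14, 15, 159] [319.5 199.8] [619.9   9.6]
green scene [323, 206, 13, 11, 120] [329.  211.1] [628.3  10.6]
red top [339, 187, 14, 15, 164] [345.5 193.9] [632.6 -48.5]
red scene [297, 201, 13, 12, 126] [303.  206.3] [640.5 -47.6]
time_s: 2.9
tool_pos: [485.5, 300.7, 249.2]
ee_rot: [-0.0, 0.654, 0.757, 0.0]
ft_force: [-0.2, -1.3, -0.4]
gripper_width: -0.4
gripper_force: 0.0
```

```bash
python3 -m handwheel '[[0,0.2,0.7,-4,0,0,0],[0,0.2,0.7,-8,0,0,0],[0,0.2,0.7,-12,0,0,0],[0,0.2,0.7,-15,0,0,0],[0,0.2,0.7,-16,0,0,0],[0,0.2,0.7,-16,0,0,0],[0,0.2,0.7,-16,0,0,0]]'
python3 - <<'E'
from h import *
cv2.imwrite("pics/s1.png",cv2.resize(capture("scene")[150:300,380:580],None,fx=4,fy=4))
print(state()["tool_pos"],state()["time_s"])
E
```

```text
time_s: 3.6
tool_pos: [488.5, 303.3, 91.4]
ee_rot: [0.0, 0.655, 0.755, 0.001]
ft_force: [-0.5, 0.2, 0.5]
gripper_width: -0.0
gripper_force: 0.0
[488.62598802 303.44727787  91.78267046] 3.65
```

View pics/s1.png

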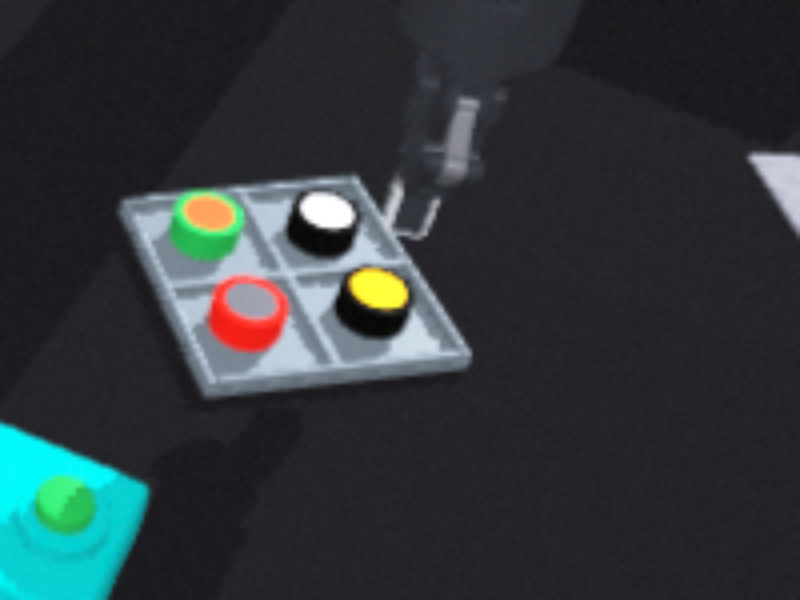

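The crop shows the fingertips at about (484,209) full-frame and the brass face at (474,222). The tips look offset to the right, so I'll check against the projection.

Run:
```python
from h import *
s=state();p=s["tool_pos"];capture("top")
cv2.imwrite("pics/t1.png",cv2.resize(capture("top")[190:340,130:330],None,fx=4,fy=4))
for c in("scene","top"):
    k=calibration(c)
    P=np.array([p-[0,0,19],p,p+[0,0,100],[487.6,303,25],[487.6,303,5]],float)
    print(c,cv2.projectPoints(P,np.array(k["rvec"],float),np.array(k["tvec"],float),np.array(k["K"],float),None)[0].reshape(-1,2).round(1).tolist())
    print(np.array(k["tvec"]).ravel(),(-cv2.Rodrigues(np.array(k["rvec"],float))[0].T@np.array(k["tvec"]).ravel()).round())
```

```text
scene [[480.6, 206.7], [483.2, 200.1], [497.9, 161.7], [474.5, 222.0], [472.2, 228.2]]
[ 284.77512333 -302.84254691 1275.92279941] [1161.  263.  619.]
top [[181.0, 260.6], [177.8, 260.2], [158.1, 257.3], [188.7, 262.2], [191.6, 262.6]]
[ 19.61470439 612.07480149 799.37772048] [443.  11. 904.]
```

View pics/t1.png

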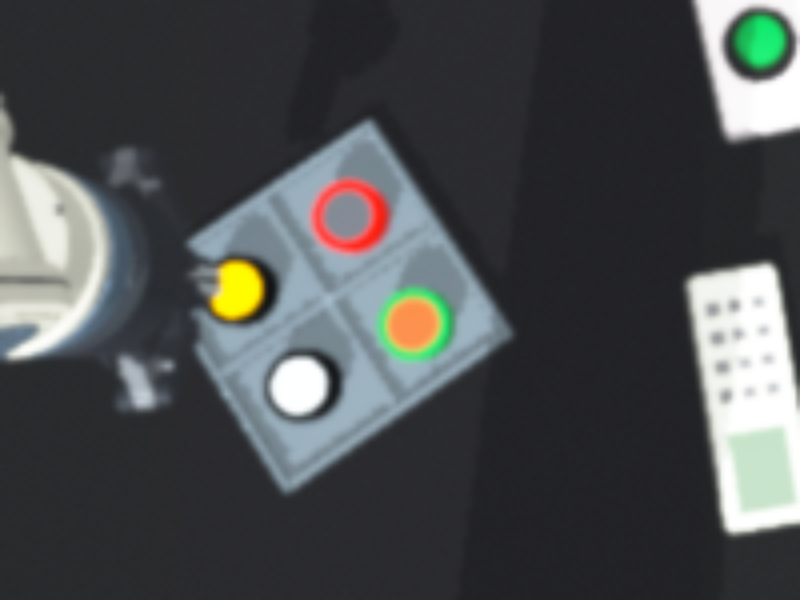

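In the top view the fingertips at (184,261) match the prediction, and brass is at (189,262). Descend and dwell.

```bash
python3 -m handwheel '[[0,0,0,-1,0,0,0],[0,0,0,-2,0,0,0],[0,0,0,-2.5,0,0,0],[0,0,0,-2.5,0,0,0],[0,0,0,-2.5,0,0,0],[0,0,0,-2.5,0,0,0],[0,0,0,-2.5,0,0,0],[0,0,0,-2.5,0,0,0],[0,0,0,-2.5,0,0,0],[0,0,0,-2.5,0,0,0],[0,0,0,-2.5,0,0,0],[0,0,0,-2.5,0,0,0],[0,0,0,-2.5,0,0,0],[0,0,0,-2.5,0,0,0],[0,0,0,-2.5,0,0,0],[0,0,0,-2.5,0,0,0],[0,0,0,-2.5,0,0,0],[0,0,0,-2.5,0,0,0],[0,0,0,-2.5,0,0,0],[0,0,0,-2.5,0,0,0]]'
python3 -m handwheel '[[0,0,0,0,0,0,0],[0,0,0,0,0,0,0],[0,0,0,0,0,0,0],[0,0,0,0,0,0,0],[0,0,0,0,0,0,0],[0,0,0,4,0,0,0],[0,0,0,9,0,0,0],[0,0,0,14,0,0,0],[0,0,0,18,0,0,0],[0,0,0,18,0,0,0]]'
```

```text
time_s: 5.75
tool_pos: [487.6, 303.2, 65.0]
ee_rot: [0.0, 0.655, 0.755, -0.0]
ft_force: [0.6, -0.6, -0.5]
gripper_width: 0.2
gripper_force: 0.0
time_s: 6.75
tool_pos: [489.3, 304.0, 251.0]
ee_rot: [0.002, 0.655, 0.756, 0.004]
ft_force: [-0.0, 1.9, 0.4]
gripper_width: -0.2
gripper_force: 0.0
```

```bash
python3 -m handwheel '[[0,0.6,-5,0,0,0,0],[0,1.2,-10,0,0,0,0],[0,1.8,-15,0,0,0,0],[0,2.5,-20,0,0,0,0],[0,3,-25,0,0,0,0],[0,3.6,-30,0,0,0,0],[0,4.2,-35,0,0,0,0],[0,5,-40,0,0,0,0],[0,5.5,-45,0,0,0,0],[0,6,-50,0,0,0,0],[0,6.7,-55,0,0,0,0],[0,7.3,-60,0,0,0,0],[0,7.6,-62,0,0,0,0],[0,7.6,-62,0,0,0,0],[0,7.6,-62,-4,0,0,0],[0,7.6,-62,-8,0,0,0],[0,7.6,-62,-12,0,0,0],[0,7.6,-62,-15,0,0,0],[0,7.6,-62,-15,0,0,0],[0,7.6,-62,-15,0,0,0]]'
python3 - <<'E'
from h import *
p=state()["tool_pos"];print(p)
a=[cv2.resize(capture(c)[y:y+130,x:x+200],None,fx=3,fy=3) for c,x,y in(("top",370,150),("scene",130,90))]
cv2.imwrite("pics/b1.png",cv2.resize(np.vstack(a),(461,600)))
for c in("scene","top"):
    k=calibration(c)
    P=np.array([p-[0,0,19],[564,-317,18]],float)
    print(c,cv2.projectPoints(P,np.array(k["rvec"],float),np.array(k["tvec"],float),np.array(k["K"],float),None)[0].reshape(-1,2).round(1).tolist())
E
```

```text
time_s: 8.75
tool_pos: [563.7, -316.1, 95.6]
ee_rot: [-0.0, 0.655, 0.756, 0.0]
ft_force: [-0.6, 1.0, 0.6]
gripper_width: 0.1
gripper_force: 0.0
[ 563.72722783 -316.14957519   95.55361992]
scene [[225.3, 149.5], [228.8, 167.7]]
top [[472.3, 221.6], [462.8, 225.3]]
```

View pics/b1.png

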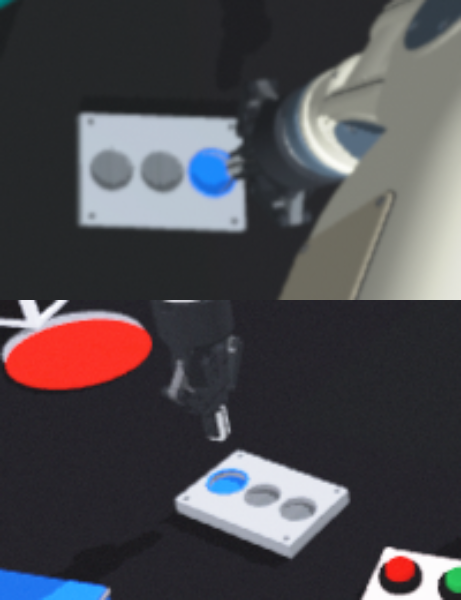

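The fingertips, at (471,222) in the top view, stand above the blue seat at (462,225) as predicted. Descend and dwell, then rise.

```bash
python3 -m handwheel '[[0,0,0,-1,0,0,0],[0,0,0,-2,0,0,0],[0,0,0,-3,0,0,0],[0,0,0,-3.8,0,0,0],[0,0,0,-3.8,0,0,0],[0,0,0,-3.8,0,0,0],[0,0,0,-3.8,0,0,0],[0,0,0,-3.8,0,0,0],[0,0,0,-3.8,0,0,0],[0,0,0,-3.8,0,0,0],[0,0,0,-3.8,0,0,0],[0,0,0,-3.8,0,0,0],[0,0,0,-3.8,0,0,0],[0,0,0,-3.8,0,0,0],[0,0,0,-3.8,0,0,0],[0,0,0,-3.8,0,0,0],[0,0,0,-3.8,0,0,0],[0,0,0,-3.8,0,0,0],[0,0,0,-3.8,0,0,0],[0,0,0,-3.8,0,0,0]]'
python3 -m handwheel '[[0,0,0,0,0,0,0],[0,0,0,0,0,0,0],[0,0,0,0,0,0,0],[0,0,0,0,0,0,0],[0,0,0,0,0,0,0],[0,0,0,0,0,0,0],[0,0,0,0,0,0,0],[0,0,0,4,0,0,0],[0,0,0,8,0,0,0],[0,0,0,12,0,0,0],[0,0,0,14,0,0,0],[0,0,0,14,0,0,0]]'
```

```text
time_s: 10.85
tool_pos: [563.6, -316.8, 57.0]
ee_rot: [-0.0, 0.655, 0.755, -0.0]
ft_force: [-0.3, 0.7, 0.3]
gripper_width: 0.0
gripper_force: 0.0
time_s: 12.05
tool_pos: [564.6, -317.5, 200.7]
ee_rot: [0.003, 0.655, 0.755, 0.0]
ft_force: [1.1, -0.3, -0.6]
gripper_width: -0.1
gripper_force: 0.0
```

```bash
python3 -m handwheel '[[0,1,5,0,0,0,0],[0,2,10,0,0,0,0],[0,3,15,0,0,0,0],[0,4,20,0,0,0,0],[0,5,25,0,0,0,0],[0,5.5,30,0,0,0,0],[0,5.8,32.7,0,0,0,0],[0,5.8,32.7,0,0,0,0],[0,5.8,32.7,-4,0,0,0],[0,5.8,32.7,-8,0,0,0],[0,5.8,32.7,-10.5,0,0,0],[0,5.8,32.7,-10.5,0,0,0],[0,5.8,32.7,-10.5,0,0,0],[0,5.8,32.7,-10.5,0,0,0]]'
python3 - <<'E'
from h import *
p=state()["tool_pos"];print(p)
a=[cv2.resize(capture(c)[y:y+130,x:x+200],None,fx=3,fy=3) for c,x,y in(("top",220,140),("scene",230,130))]
cv2.imwrite("pics/g1.png",cv2.resize(np.vstack(a),(461,600)))
for c in("scene","top"):
    k=calibration(c)
    P=np.array([p-[0,0,19],[622,10,54]],float)
    print(c,cv2.projectPoints(P,np.array(k["rvec"],float),np.array(k["tvec"],float),np.array(k["K"],float),None)[0].reshape(-1,2).round(1).tolist())
E
```

```text
time_s: 13.45
tool_pos: [622.5, 9.8, 93.5]
ee_rot: [0.001, 0.655, 0.755, 0.001]
ft_force: [1.5, 0.3, 0.0]
gripper_width: 0.2
gripper_force: 0.0
[622.47601215   9.75768414  93.48594716]
scene [[330.0, 202.4], [330.0, 209.2]]
top [[319.4, 196.8], [319.3, 198.9]]
```

View pics/g1.png

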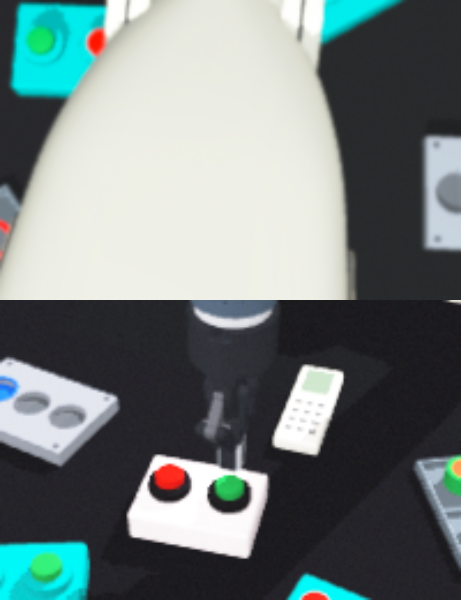

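The scene view shows the closed fingertips at about (330,202), centred over the green cap at (330,210). Press slowly.

```bash
python3 -m handwheel '[[0,0,0,-0.6,0,0,0],[0,0,0,-1.2,0,0,0],[0,0,0,-1.6,0,0,0],[0,0,0,-1.9,0,0,0],[0,0,0,-2.1,0,0,0],[0,0,0,-2.3,0,0,0],[0,0,0,-2.4,0,0,0],[0,0,0,-2.4,0,0,0],[0,0,0,-2.4,0,0,0]]'
```

```text
time_s: 14.45
tool_pos: [621.5, 10.3, 68.2]
ee_rot: [-0.0, 0.655, 0.755, -0.0]
ft_force: [-3.4, 0.1, 4.3]
gripper_width: 0.1
gripper_force: 2.0
```

```bash
python3 -m handwheel '[[0,0,0,-0.1,0,0,0],[0,0,0,-0.2,0,0,0],[0,0,0,-0.2,0,0,0],[0,0,0,-0.2,0,0,0],[0,0,0,-0.2,0,0,0]]'
```

```text
time_s: 14.95
tool_pos: [621.6, 10.2, 66.7]
ee_rot: [0.0, 0.655, 0.756, 0.0]
ft_force: [-5.0, 1.1, 10.8]
gripper_width: 0.2
gripper_force: 5.2
```

The force has passed the spring's 5 N, so the button is at its stop. Release and rise.

```bash
python3 -m handwheel '[[0,0,0,0.5,0,0,0],[0,0,0,1.5,0,0,0],[0,0,0,4,0,0,0],[0,0,0,8,0,0,0],[0,0,0,12,0,0,0],[0,0,0,14,0,0,0],[0,0,0,14,0,0,0],[0,0,0,14,0,0,0],[0,0,0,14,0,0,0]]'
python3 -c "
from h import *
s=state();print(s['tool_pos'],s['ft_force'],s['time_s']);print(job_done())"
```

```text
time_s: 15.85
tool_pos: [621.3, 10.2, 204.8]
ee_rot: [-0.001, 0.655, 0.755, -0.0]
ft_force: [0.9, 0.3, -0.2]
gripper_width: -0.3
gripper_force: 0.0
[621.25119692  10.22863289 204.76333988] [ 0.91327779  0.33224826 -0.20063347] 15.85
the job is handed in; nothing more can be done
None
```

I pointed at the brass specimen and then the blue seat for over two seconds each, pressed the green button to its stop (about 11 N against the 5 N spring) and released it, and handed the job in at 15.9 s; no verdict was returned.

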